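# Load the blank feeder and feed the trial blank

### The arm

A 6-joint arm with a two-finger parallel gripper is mounted at the origin on a cart in front of the work surface, level with it; the furniture and walls round the work are solid. World frame = base frame: x ahead of the robot, y to its left, z up, the work surface at z = 0. Lengths are in mm, angles in rad, forces in N, time in s.
With the tool pointing down it reaches from about 325 to 775 mm from the base axis. Payload 9.3 kg.
Tool frame: the origin (TCP) lies at the very end of the fingers, on their centre line; the grasp point (between the pads) lies 19 mm behind it; z points along the fingers, y is the line along which they close (so a half turn about z gives the same grasp; the last joint's range is limited). The gripper opens to 85 mm and grips with 20 to 120 N. Pads are 22 mm wide; open, the fingers measure 114 mm over their backs; the gripper's body (76 mm by 85 mm) begins 54 mm behind the grasp point. The pads swing forward as they close: fully open they stand 13 mm farther back than shut.
Start: joints at [-1.274, 0.259, 0.021, 1.334, 0, 1.418], TCP at [239.125, -495.294, 231.279] pointing down, gripper open.
Joint ranges: [-3.04, 3.04], [-0.91, 1.82], [-1.04, 1.36], [-1.92, 1.95], [-1.52, 1.45], [-3.14, 3.14]. Speed limits (rad/s): [2.22, 2.22, 2.79, 3.14, 3.14, 3.14].

### API

Orientations are given as [roll, pitch, yaw] about the fixed x, y, z axes, in that order (R = Rz(yaw) Ry(pitch) Rx(roll)).
In Python, from cell import * gives the robot as it stands.
- The arm moves only by the tool carry_out, never from a script. Its argument "motion" is a list of rows, each a list of 7 numbers: the turn, a rotation vector about the tool's x, y, z in degrees, then the shift along the tool's x, y, z in m, then the finger opening in m, from 0 to 0.0854. In form: [[wx, wy, wz, x, y, z, fingers], ...]. A call has 1 to 12 rows; each row shifts and turns the commanded pose from where the row before left it, along the tool's axes as they then stand; what a row does not reach is not made up. A row lasts 1/8 s, in which the tool goes at most 62.5 mm and 10.7 degrees, less where a joint would pass 70% of its speed; a pose out of reach is approached as far as the arm can. A call is refused whole if a number of a shift passes 0.0625 or a number of a turn 10.7, either way. A call with a gripper value outside its range is refused whole. The fingers move at their own pace and stop on an object; the grip force is fixed at half the most. Time passes only in rows, so rows that do not move let the fingers close. It gives the time, the measured TCP pose, the force, the opening and the grip force at its end, in the units of the state.
- state(): the state, without advancing time (a new reading comes with each control period).
- snapshot(name): name is "scene" or "top"; returns a dict with "color" (480x640x3 uint8, red, green, blue), "vfov" (degrees; the focal length in pixels is half the picture's height over the tangent of half this angle, whatever the lens; pixels are square), "cx", "cy" (the principal point, pixels), "origin" and "orientation" of the camera in the world. Camera axes: x right, y down, z forward; pixel columns grow to the right and rows downward; lengths in mm; the calibration is good to about 2 mm. A picture is of the moment at which its call begins. There is no depth.
- job_done(): hands the job in; it is judged then, once.
The state is a dict: "time": time; "joints": joint angles; "qd": joint speeds; "tau": joint torques, N m; "eef_pos": TCP position; "eef_rot": TCP orientation; "ft_force": force on the tool from outside, world axes, zero at the start; "moment": the same for the moment, N m; "gripper_width": finger opening in mm; "finger_force": force on a finger pad.
Only numpy, scipy, OpenCV 4.12 (cv2) and the standard library are available. Lean on these libraries where they do the work, as an engineer would, in place of code of your own. Each camera call takes 0.05 s, during which the arm holds its last target. There are 200 camera calls.

### The job

Load the three turned blanks from the tray into the feeder's upright clear tube, the aluminium trial blank first and the two brass ones on top of it, so that with the red-handled feed slide drawn fully back the aluminium blank stands at the very bottom under the tube and the brass ones are stacked on it. Then push the slide fully forward so that it feeds the aluminium blank into the V-shaped nest, and leave it there with both brass blanks still stacked in the tube. Leave the other things on the bench where they are.

Things in the scene. Friction and masses are not known exactly. Their poses are not given: they have to be found in the camera images.
- feeder: Blank feeder, fixed: grey base plate 76 x 256 mm (y -162 to +94), upright clear tube with black funnel, V-nest at one end, slide with red handle at the other. Origin: on the bench under the tube's axis; +y is the feed direction, from handle past tube to nest; +x across the track; z up. The base's top, 10 mm above the bench, is the track floor. Nothing on the feeder is higher than 126 mm.
- mouth (a point): Centre of the funnel's rim, on the tube's axis, 126 mm above the bench. The funnel is 42 mm wide inside (49 outside) at the rim and narrows within 16 mm of depth to the eight-sided bore, 27.5 mm wide. A blank let go upright with its foot 8 to 14 mm inside the rim drops down the tube by itself.
- chamber (a point): Point on the track floor under the tube's axis, 10 mm above the bench, where the lowest blank lands when the slide is back. The tube ends 42 mm above the bench (in an aluminium collar block, 56 x 50 mm, 42 to 58 mm up), so one blank at a time can pass out under it to the nest, between side rails 26.4 mm apart.
- nest (a point): Point on the track floor, 10 mm above the bench and 48 mm from the tube's axis along the feeder's +y, where the foot centre of a blank stands when it lies in the V of the nest. Rails and V are 22 to 24 mm high above the bench.
- feed_slide (a joint): Slide travel along the feeder's +y: 0 = fully back (its face 16 mm behind the tube's axis, tube open below), 0.051 m = fully forward (face 35 mm past the axis, 1 mm short of a blank in the nest). Starts 0.03 to 0.051. 25 mm wide, flat top 36.5 mm above the bench: forward, it closes the tube and blanks stand on it. Friction about 2.5 N; it stays where it is left.
- slide_grip (a point): Point inside the slide's red handle, 80 mm above the bench: an upright round grip, 18 mm in diameter, from 54 to 98 mm above the bench, on a thinner stem. It moves with the slide: 126 mm behind the tube's axis when the slide is fully back, 75 mm when fully forward. It can be pinched from above in any direction.
- tray: Black shallow tray lined with grey felt, 190 x 180 mm with a rim 12 mm high, fixed; origin under its centre on the bench. The felt's top is 3 mm above the bench.
- blank_alu: Trial blank: plain upright cylinder of bright grey aluminium, 24 mm in diameter, 28 mm tall, about 35 g, standing in the tray. Origin: centre of its foot, z along its axis.
- blank_brass1: Brass blank: plain upright yellow cylinder, 24 mm in diameter, 28 mm tall, about 105 g, standing in the tray. Origin: centre of its foot, z along its axis.
- blank_brass2: The other brass blank, the same as the first; the two brass ones may be loaded in either order.
- eraser: Bystander, to be left alone: blue and white block eraser, 18x43x12 mm, lying on the bench; origin at the centre of its underside.
- tweezers: Bystander, to be left alone: steel tweezers, 12x122x9 mm, lying on the bench; origin at the centre of its underside.
- loupe: Bystander, to be left alone: black watchmaker's loupe, 38 dia x 30 mm, lying on the bench; origin at the centre of its underside.
- workpiece_black: Bystander, to be left alone: flat black square engraving practice piece, 46x46x9 mm, lying on the bench; origin at the centre of its underside.
- felt_wheel: Bystander, to be left alone: dark brown felt polishing wheel, 22 dia x 11 mm, lying on the bench; origin at the centre of its underside.
- burr_case: Bystander, to be left alone: teal case with a clear lid, 56x78x22 mm, lying on the bench; origin at the centre of its underside.
- pot_white: Bystander, to be left alone: screw-top parts pot with a white cap, 36 dia x 31 mm, lying on the bench; origin at the centre of its underside.
- pot_blue: Bystander, to be left alone: screw-top parts pot with a dark blue cap, 43 dia x 31 mm, lying on the bench; origin at the centre of its underside.

How it is judged:
By the outcome, as a careful person would: the job done as asked, in the order asked, and still so for the second after the job is handed in, with the robot touching nothing.
It also fails if it takes over 72 s, if anything falls off the work surface, if the arm or the gripper's body presses on something with over 40 N, if the wrist force passes 120 N, or if a joint passes its speed limit or range.

## Working session

There is one attempt and no reset: what is moved stays moved. The work goes in short steps, Python scripts to look and compute and a tool call to move; the robot and the scene stay as the last step left them, time stands still between calls to the robot, and variables do not carry over. Pictures are saved under pics/ and viewed, at most 10 in all, crops included, and the job is handed in when it is done.

Besides the shell and the picture viewer there is one more tool, called by a JSON object that holds its "op" and its "data". carry_out: Moves the arm, as the interface text tells. Its arguments: {"type":"object","properties":{"motion":{"type":"array"}},"required":["motion"]}

```bash
mkdir -p pics; ls; python3 - <<'E'
from cell import *
import cv2
for n in("scene","top"):
    s=snapshot(n); cv2.imwrite(f"pics/{n}0.png",s["color"][:,:,::-1]); print({k:v for k,v in s.items() if k!="color"})
print(state())
E
```

```text
pics
{'vfov': 44.08767241943329, 'cx': 325.2359004035007, 'cy': 244.83285811324382, 'origin': array([ -66.99883   , 1011.62503685,  900.80034387]), 'orientation': array([-2.13823314,  0.00688639, -2.60599608])}
{'vfov': 51.832011369104904, 'cx': 322.49370256344037, 'cy': 244.52971638594013, 'origin': array([ 347.67758622,  -12.59289586, 1448.72292212]), 'orientation': array([-2.98490093, -0.02680156, -1.54335653])}
{'time': 0.1, 'joints': array([-1.27361221e+00,  2.59126169e-01,  2.08679919e-02,  1.33367687e+00,
       -1.84561804e-07,  1.41817357e+00]), 'qd': array([-1.44898732e-03, -7.90912207e-04,  1.28918417e-03, -1.39318045e-03,
        4.77040181e-04,  9.51495117e-06]), 'tau': array([ 3.77377379e-03, -5.56692123e+01,  3.45072269e+01,  1.15747107e-02,
       -2.10759436e-04, -7.03907972e-06]), 'eef_pos': array([ 239.05188476, -495.07767699,  230.74383711]), 'eef_rot': array([-3.14046714e+00, -1.72938294e-04,  4.49806783e-01]), 'ft_force': array([-0.38948582,  0.26795465, -0.58196036]), 'moment': array([ 0.01353502,  0.01100988, -0.02833322]), 'finger_force': 0.0, 'gripper_width': 85.255993131708}
```

View pics/scene0.png

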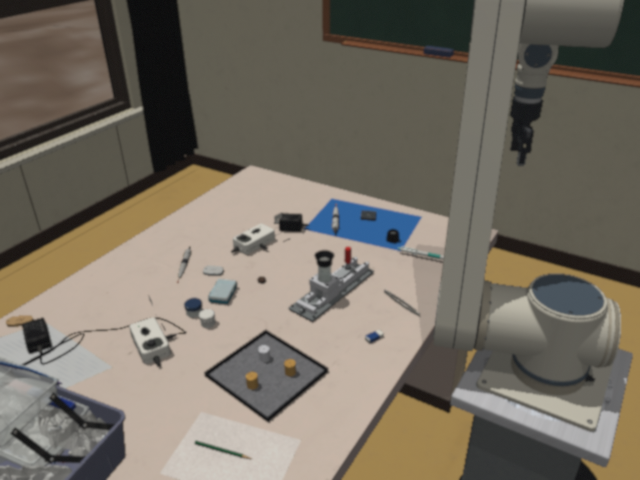

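View pics/top0.png

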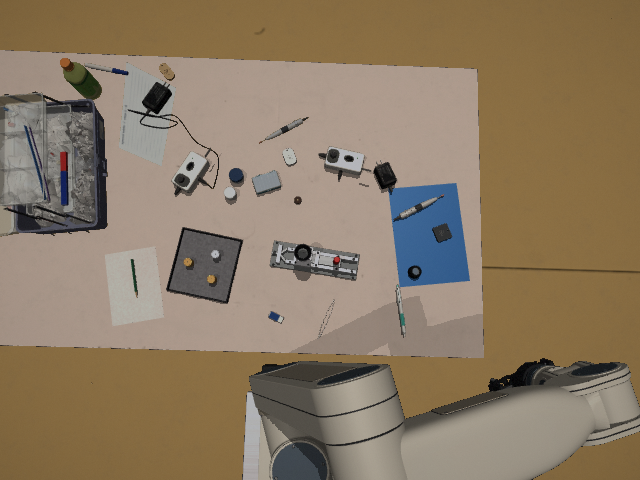

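The top view shows the tray at about (205,265), with the alu blank at (215,255) and the brass ones at (188,262) and (211,279). The funnel is at (303,253) and the red handle at (337,260), so the feed direction points left in the picture. The scene view shows the same: alu (264,353), brass (252,380) and (290,367), funnel (324,259), handle (348,255).

```bash
cat > h.py <<'E'
from cell import *
import cv2, numpy as np
from scipy.spatial.transform import Rotation as R
def ray(s,px):
    f=240/np.tan(np.radians(s["vfov"]/2))
    d=R.from_euler("xyz",s["orientation"]).apply([(px[0]-s["cx"])/f,(px[1]-s["cy"])/f,1.])
    return np.array(s["origin"]),d
def onz(s,px,z):
    o,d=ray(s,px); return o+d*(z-o[2])/d[2]
def tri(a,pa,b,pb):
    (o,d),(p,e)=ray(a,pa),ray(b,pb)
    t=np.linalg.lstsq(np.c_[d,-e],p-o,rcond=None)[0]
    x,y=o+d*t[0],p+e*t[1]; return (x+y)/2,np.linalg.norm(x-y)
def proj(s,P):
    f=240/np.tan(np.radians(s["vfov"]/2))
    c=R.from_euler("xyz",s["orientation"]).inv().apply(np.array(P)-s["origin"])
    return c[:2]/c[2]*f+[s["cx"],s["cy"]]
def blob(s,fn,box,amin=8):
    x0,y0,x1,y1=box; c=s["color"][y0:y1,x0:x1]
    m=fn(cv2.cvtColor(c,cv2.COLOR_RGB2HSV).astype(int)).astype(np.uint8)
    n,l,st,ce=cv2.connectedComponentsWithStats(m)
    return [(ce[i]+[x0,y0],st[i].tolist()) for i in range(1,n) if st[i,4]>=amin]
brass=lambda h:(h[...,0]>8)&(h[...,0]<30)&(h[...,1]>110)&(h[...,2]>70)
red=lambda h:((h[...,0]<8)|(h[...,0]>172))&(h[...,1]>130)&(h[...,2]>60)
E
python3 - <<'E'
from h import *
S=snapshot("scene");T=snapshot("top")
al=lambda h:(h[...,2]>125)&(h[...,1]<60)
dk=lambda h:h[...,2]<55
for nm,f,bt,bs in[("brass",brass,(170,230,240,300),(210,335,325,410)),("alu",al,(190,240,230,270),(250,335,280,370)),("red",red,(320,245,350,275),(335,235,360,275)),("fun",dk,(288,238,318,268),(308,248,340,270))]:
    a=blob(T,f,bt);b=blob(S,f,bs)
    print(nm,"T",[(c.round(1),s) for c,s in a],"S",[(c.round(1),s) for c,s in b])
    for c,_ in a:
        for d,_ in b:
            p,e=tri(T,c,S,d)
            if e<8: print(p.round(1),round(e,1))
t=cv2.resize(T["color"][225:305,160:370],(0,0),fx=3.8,fy=3.8,interpolation=cv2.INTER_CUBIC)
s=cv2.resize(S["color"][230:330,280:390],(0,0),fx=2.6,fy=2.6,interpolation=cv2.INTER_CUBIC)
o=np.zeros((t.shape[0]+s.shape[0],t.shape[1],3),np.uint8);o[:t.shape[0]]=t;o[t.shape[0]:,:s.shape[1]]=s
s=cv2.resize(S["color"][325:420,200:335],(0,0),fx=2.6,fy=2.6,interpolation=cv2.INTER_CUBIC);o[t.shape[0]:t.shape[0]+s.shape[0],400:400+s.shape[1]]=s
cv2.imwrite("pics/c.png",o[:,:,::-1])
E
```

```text
brass T [(array([187.5, 261.5]), [14, 28, 8, 8, 52]), (array([210.7, 278.6]), [37, 45, 8, 8, 55])] S [(array([289.8, 367. ]), [75, 25, 10, 16, 139]), (array([251.5, 379.7]), [36, 37, 11, 17, 151])]
[511.6 343.5  22.1] 1.2
[464.5 273.8  21.9] 0.9
alu T [(array([214.6, 253.5]), [21, 10, 8, 8, 50])] S [(array([252.1, 336.4]), [0, 0, 7, 5, 22]), (array([277.6, 335.6]), [25, 0, 5, 3, 9]), (array([263.2, 348.3]), [8, 9, 12, 10, 88])]
[536.7 265.3  33.8] 0.7
red T [(array([336.4, 259.4]), [14, 12, 6, 6, 30])] S [(array([347.5, 254.5]), [11, 12, 4, 16, 60])]
[524.3 -83.3  79.1] 0.0
fun T [(array([302.3, 251.8]), [6, 6, 18, 17, 161])] S [(array([323.9, 258.6]), [8, 4, 17, 15, 155])]
[536.8  11.7 117.8] 0.7
```

View pics/c.png

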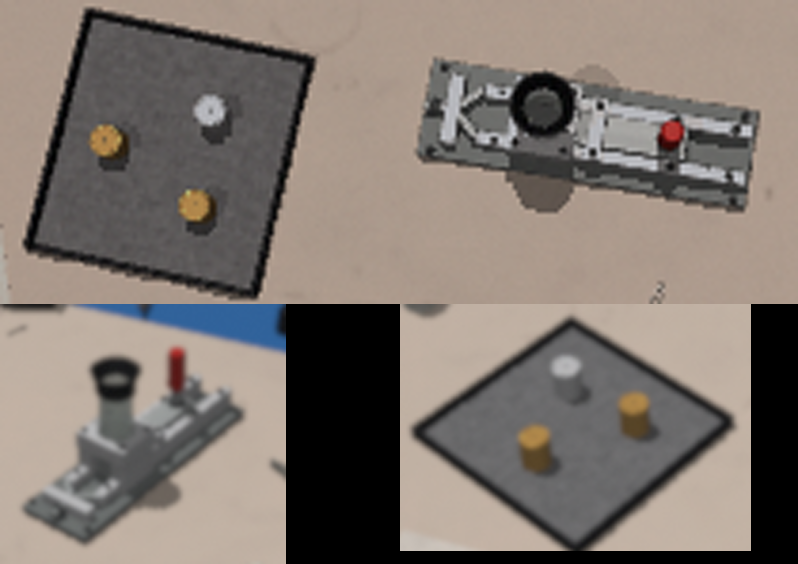

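The crop shows three blanks upright and well apart. The feeder's base corners in full-picture pixels are about (273.7,240), (359.7,254.7), (356,280.3) and (270.5,266.6). The slide is partly forward.

```bash
python3 - <<'E'
from h import *
T=snapshot("top");S=snapshot("scene")
C=[onz(T,p,10)[:2] for p in[(273.7,240),(359.7,254.7),(356,280.3),(270.5,266.6)]]
C=np.array(C);print("corners",C.round(1),np.linalg.norm(C-np.roll(C,-1,0),axis=1).round(1))
a=(C[0]+C[3]-C[1]-C[2])/2; u=a/np.linalg.norm(a);c=C.mean(0)
print("dir",np.degrees(np.arctan2(u[1],u[0])),"axis at",c+34*u)
# fun top
print("fun T",[onz(T,(302.3,251.8),z).round(1) for z in(118,126)],"fun S",onz(S,(323.9,258.6),118).round(1))
h=onz(T,(336.4,259.4),95);print("handle",h, "S",onz(S,(347.5,254.5),76).round(1))
m=onz(T,(302.3,251.8),122);d=(m-h)[:2];print("dist",np.linalg.norm(d),np.degrees(np.arctan2(d[1],d[0])))
for n,p,ps in[("alu",(214.6,253.5),(263.2,352.5)),("b187",(187.5,261.5),(251.5,379.7)),("b210",(210.7,278.6),(289.8,367))]: print(n,onz(T,p,29).round(1),onz(S,ps,18).round(1))
E
```

```text
corners [[ 585.    99.2]
 [ 549.2 -155.4]
 [ 473.4 -145.7]
 [ 506.   105.2]] [257.1  76.4 253.   79.2]
dir 82.2899962334783 axis at [532.93325595   9.51997251]
fun T [array([537.1,  11.9, 118. ]), array([536. ,  11.7, 126. ])] fun S [536.2  12.  118. ]
handle [522.15056363 -82.58467674  95.        ] S [526.6 -87.5  76. ]
dist 95.48000596717208 81.31251363731423
alu [537.  266.1  29. ] [540.3 262.6  18. ]
b187 [511.4 342.1  29. ] [513.8 340.3  18. ]
b210 [464.2 272.8  29. ] [466.3 270.3  18. ]
```

Both views agree: tube axis ≈ (536,11.5), feed direction ≈ 82°, handle ≈ (524,-84), slide ≈ 30 mm forward. I'll turn the tool to yaw 82° and go above the handle.

{"op": "carry_out", "data": {"motion": [[0, 0, -9.37, 0, 0, 0, 0.05], [0, 0, -9.37, 0, 0, 0, 0.05], [0, 0, -9.37, 0, 0, 0, 0.05], [0, 0, -9.37, 0, 0, 0, 0.05], [0, 0, -9.37, 0, 0, 0, 0.05], [0, 0, -9.37, 0, 0, 0, 0.05], [0, 0, 0, 0.0373, 0.0187, 0.003, 0.05], [0, 0, 0, 0.0373, 0.0187, 0.003, 0.05], [0, 0, 0, 0.0373, 0.0187, 0.003, 0.05], [0, 0, 0, 0.0373, 0.0187, 0.003, 0.05], [0, 0, 0, 0.0373, 0.0187, 0.003, 0.05], [0, 0, 0, 0.0373, 0.0187, 0.003, 0.05]]}}

```text
time: 1.8
eef_pos: [382.0, -288.1, 213.3]
eef_rot: [3.141, 0.0, 1.431]
ft_force: [0.9, -0.8, -0.2]
gripper_width: 49.4
finger_force: 0.0
```

{"op": "carry_out", "data": {"motion": [[0, 0, 0, 0.0373, 0.0187, 0.003, 0.05], [0, 0, 0, 0.0373, 0.0187, 0.003, 0.05], [0, 0, 0, 0.0373, 0.0187, 0.003, 0.05], [0, 0, 0, 0.0373, 0.0187, 0.003, 0.05], [0, 0, 0, 0.0373, 0.0187, 0.003, 0.05], [0, 0, 0, 0.0373, 0.0187, 0.003, 0.05], [0, 0, 0, 0, 0, 0, 0.05], [0, 0, 0, 0, 0, 0, 0.05]]}}

```text
time: 2.8
eef_pos: [523.5, -83.4, 195.2]
eef_rot: [-3.141, 0.0, 1.432]
ft_force: [0.8, -0.0, 0.9]
gripper_width: 50.1
finger_force: 0.0
```

```bash
cat >> h.py <<'E'
def go(P,yaw=None):
    s=state();r=R.from_euler("xyz",s["eef_rot"]);print("pos",s["eef_pos"].round(1),"yaw",np.degrees(s["eef_rot"][2]).round(2),"rp",np.degrees(s["eef_rot"][:2]).round(2),"shift",r.inv().apply(np.array(P)-s["eef_pos"]).round(1),"w",round(s["gripper_width"],1))
def view(name,cam,box,k):
    S=snapshot(cam);x0,y0,x1,y1=box
    cv2.imwrite(f"pics/{name}.png",cv2.resize(S["color"][y0:y1,x0:x1],(0,0),fx=k,fy=k,interpolation=cv2.INTER_CUBIC)[:,:,::-1])
E
python3 - <<'E'
from h import *
go([524,-84,170])
view("a","scene",(270,170,430,310),5) if 0 else view("a","scene",(270,170,430,290),5)
E
```

```text
pos [523.5 -83.4 195.2] yaw 82.03 rp [-1.7998e+02  1.0000e-02] shift [-0.6  0.6 25.2] w 50.1
```

View pics/a.png

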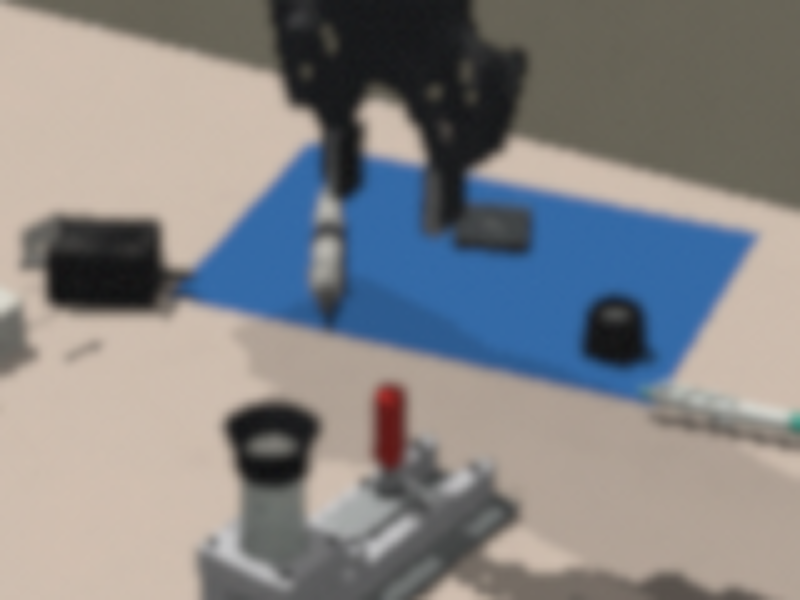

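The open fingers (about x 340 and 440 px in the crop) straddle the red handle (x 389). I'll descend and pinch it.

{"op": "carry_out", "data": {"motion": [[0, 0, 0, 0, 0, 0.03, 0.05], [0, 0, 0, 0, 0, 0.03, 0.05], [0, 0, 0, 0, 0, 0.03, 0.05], [0, 0, 0, 0, 0, 0.03, 0.05], [0, 0, 0, 0, 0, 0.014, 0.05], [0, 0, 0, 0, 0, 0, 0.01], [0, 0, 0, 0, 0, 0, 0.01], [0, 0, 0, 0, 0, 0, 0.01], [0, 0, 0, 0, 0, 0, 0.01]]}}

```text
time: 3.98
eef_pos: [522.3, -83.5, 62.3]
eef_rot: [-3.14, 0.001, 1.431]
ft_force: [-8.0, -1.5, 3.6]
gripper_width: 16.6
finger_force: 58.9
```

{"op": "carry_out", "data": {"motion": [[0, 0, 0, -0.009, 0, 0, 0.01], [0, 0, 0, -0.009, 0, 0, 0.01], [0, 0, 0, -0.008, 0, 0, 0.01], [0, 0, 0, 0, 0, 0, 0.01], [0, 0, 0, 0, 0, 0, 0.01]]}}

```text
time: 4.6
eef_pos: [518.9, -109.4, 62.3]
eef_rot: [-3.14, 0.001, 1.431]
ft_force: [-7.8, -1.2, 3.7]
gripper_width: 16.5
finger_force: 58.9
```

{"op": "carry_out", "data": {"motion": [[0, 0, 0, -0.002, -0.001, 0, 0.01], [0, 0, 0, -0.002, 0, 0, 0.01], [0, 0, 0, 0, 0, 0, 0.01], [0, 0, 0, 0, 0, 0, 0.01]]}}

```text
time: 5.1
eef_pos: [518.4, -113.0, 62.3]
eef_rot: [3.141, 0.0, 1.431]
ft_force: [-5.7, 2.0, 7.4]
gripper_width: 16.8
finger_force: 59.2
```

{"op": "carry_out", "data": {"motion": [[0, 0, 0, -0.002, -0.001, 0, 0.01], [0, 0, 0, 0, 0, 0, 0.01], [0, 0, 0, 0, 0, 0, 0.01]]}}

```text
time: 5.48
eef_pos: [518.2, -114.3, 62.3]
eef_rot: [3.139, -0.001, 1.432]
ft_force: [0.7, 6.0, 6.8]
gripper_width: 16.4
finger_force: 59.2
```

{"op": "carry_out", "data": {"motion": [[0, 0, 0, -0.002, 0, 0, 0.01], [0, 0, 0, 0, 0, 0, 0.01], [0, 0, 0, 0, 0, 0, 0.01]]}}

```text
time: 5.85
eef_pos: [518.2, -114.3, 62.3]
eef_rot: [3.139, -0.005, 1.433]
ft_force: [3.2, 16.9, 7.2]
gripper_width: 16.5
finger_force: 59.4
```

The slide has hit its back stop: position held at y=-114.3 while the force rose to 17 N, after 30.8 mm of travel. I'll release it, rise, and go over the aluminium blank.

{"op": "carry_out", "data": {"motion": [[0, 0, 0, 0.002, 0, 0, 0.01], [0, 0, 0, 0, 0, 0, 0.05], [0, 0, 0, 0, 0, 0, 0.05], [0, 0, 0, 0, 0, 0, 0.05], [0, 0, 0, 0, 0, -0.033, 0.05], [0, 0, 0, 0, 0, -0.033, 0.05], [0, 0, 0, 0, 0, -0.033, 0.05], [0, 0, 0, 0, 0, -0.033, 0.05]]}}

```text
time: 6.85
eef_pos: [517.2, -114.9, 194.4]
eef_rot: [3.142, 0.0, 1.431]
ft_force: [-0.1, -0.0, -0.2]
gripper_width: 50.1
finger_force: 0.0
```

{"op": "carry_out", "data": {"motion": [[0, 0, 0, 0.042, -0.0038, 0, 0.05], [0, 0, 0, 0.042, -0.0038, 0, 0.05], [0, 0, 0, 0.042, -0.0038, 0, 0.05], [0, 0, 0, 0.042, -0.0038, 0, 0.05], [0, 0, 0, 0.042, -0.0038, 0, 0.05], [0, 0, 0, 0.042, -0.0038, 0, 0.05], [0, 0, 0, 0.042, -0.0038, 0.02, 0.05], [0, 0, 0, 0.042, -0.0038, 0.02, 0.05], [0, 0, 0, 0.042, -0.0038, 0.02, 0.05], [0, 0, 0, 0, 0, 0.02, 0.05], [0, 0, 0, 0, 0, 0, 0.05], [0, 0, 0, 0, 0, 0, 0.05]]}}

```text
time: 8.35
eef_pos: [536.5, 264.0, 114.0]
eef_rot: [3.141, -0.0, 1.43]
ft_force: [-0.3, -0.2, 0.3]
gripper_width: 50.0
finger_force: 0.0
```

```bash
python3 - <<'E'
from h import *
go([537,265.7,18])
S=snapshot("scene")
al=lambda h:(h[...,2]>125)&(h[...,1]<60)
r=blob(snapshot("top"),red,(320,245,380,285));print(r); print(onz(snapshot("top"),r[0][0],95).round(1))
view("b","scene",(210,280,330,400),5)
E
```

```text
pos [536.5 264.  114. ] yaw 81.95 rp [ 1.7996e+02 -2.0000e-02] shift [ 1.7  0.2 96. ] w 50.0
[(array([347.5       , 261.21428571]), [25, 14, 6, 6, 28])]
[ 518.  -113.4   95. ]
```

View pics/b.png

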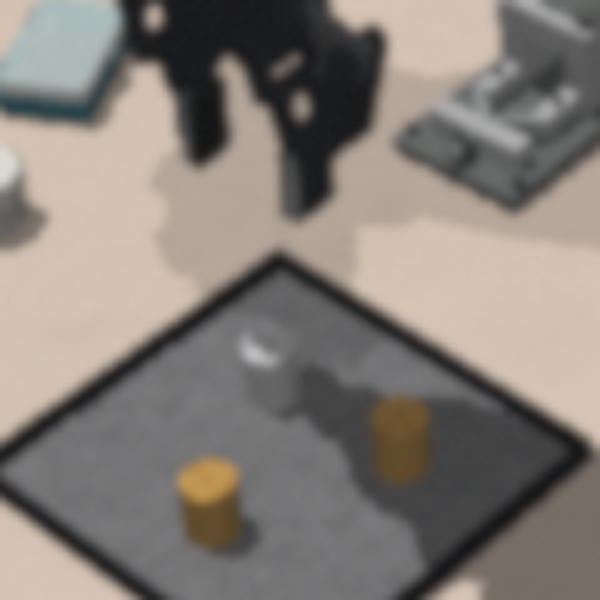

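The view shows the fingers above the alu blank (crop (268,370)), clear of the brass blanks. The handle now reads (518,-113), which puts the tube axis at (535.5,11.4), matching the earlier estimate. I'll descend and grip.

{"op": "carry_out", "data": {"motion": [[0, 0, 0, 0.0017, 0.0003, 0.025, 0.05], [0, 0, 0, 0, 0, 0.025, 0.05], [0, 0, 0, 0, 0, 0.025, 0.05], [0, 0, 0, 0, 0, 0.021, 0.05], [0, 0, 0, 0, 0, 0, 0.05], [0, 0, 0, 0, 0, 0, 0.015], [0, 0, 0, 0, 0, 0, 0.015], [0, 0, 0, 0, 0, 0, 0.015], [0, 0, 0, 0, 0, 0, 0.015]]}}

```text
time: 9.68
eef_pos: [537.4, 266.2, 18.9]
eef_rot: [3.139, -0.001, 1.431]
ft_force: [-1.3, -0.8, 7.0]
gripper_width: 21.3
finger_force: 58.6
```

{"op": "carry_out", "data": {"motion": [[0, 0, 0, 0, 0, -0.02, 0.015], [0, 0, 0, 0, 0, -0.04, 0.015], [0, 0, 0, 0, 0, -0.04, 0.015], [0, 0, 0, 0, 0, -0.04, 0.015], [0, 0, 0, 0, 0, -0.02, 0.015], [0, 0, 0, 0, 0, 0, 0.015], [0, 0, 0, 0, 0, 0, 0.015]]}}

```text
time: 10.55
eef_pos: [536.2, 265.8, 176.5]
eef_rot: [-3.141, 0.0, 1.431]
ft_force: [-0.6, -0.3, -0.2]
gripper_width: 20.9
finger_force: 58.8
```

```bash
python3 - <<'E'
from h import *
go([535.8,11.5,190])
S=snapshot("scene");P=state()["eef_pos"]
for dz in(13,0,-16):print(dz,(proj(S,P+[0,0,dz])).round(1))
u,v=proj(S,P).astype(int);print(u-40,v-30)
view("d","scene",(u-40,v-30,u+40,v+30),8)
E
```

```text
pos [536.2 265.8 176.5] yaw 81.99 rp [-1.7995e+02  2.0000e-02] shift [-251.9   35.   -13.5] w 20.9
13 [258.6 290.3]
0 [259.  295.5]
-16 [259.5 301.8]
219 265
```

View pics/d.png

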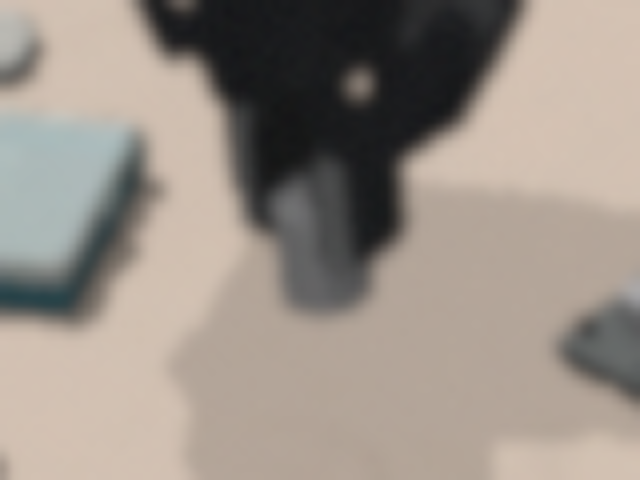

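The blank is held upright, with its foot at crop (322,302), exactly where projected. I'll carry it over the tube.

{"op": "carry_out", "data": {"motion": [[0, 0, 0, -0.018, 0.0025, 0, 0.015], [0, 0, 0, -0.036, 0.005, 0, 0.015], [0, 0, 0, -0.036, 0.005, 0, 0.015], [0, 0, 0, -0.036, 0.005, 0, 0.015], [0, 0, 0, -0.036, 0.005, 0, 0.015], [0, 0, 0, -0.036, 0.005, 0, 0.015], [0, 0, 0, -0.036, 0.005, 0, 0.015], [0, 0, 0, -0.018, 0.0025, 0.014, 0.015], [0, 0, 0, 0, 0, 0.014, 0.015], [0, 0, 0, 0, 0, 0, 0.015], [0, 0, 0, 0, 0, 0, 0.015]]}}

```text
time: 12.02
eef_pos: [536.1, 12.4, 149.2]
eef_rot: [-3.141, -0.0, 1.432]
ft_force: [-0.6, -0.2, -0.2]
gripper_width: 21.4
finger_force: 58.8
```

```bash
python3 - <<'E'
from h import *
go([535.8,11.5,130])
view("e","scene",(284,210,364,270),8)
S=snapshot("scene");P=state()["eef_pos"]
for q in (P,P-[0,0,16],[535.8,11.5,126]):print(((proj(S,q)-[284,210])*8).round(0))
E
```

```text
pos [536.1  12.4 149.2] yaw 82.06 rp [-1.7998e+02 -1.0000e-02] shift [-1.  -0.2 19.2] w 21.4
[317. 300.]
[318. 345.]
[321. 366.]
```

View pics/e.png

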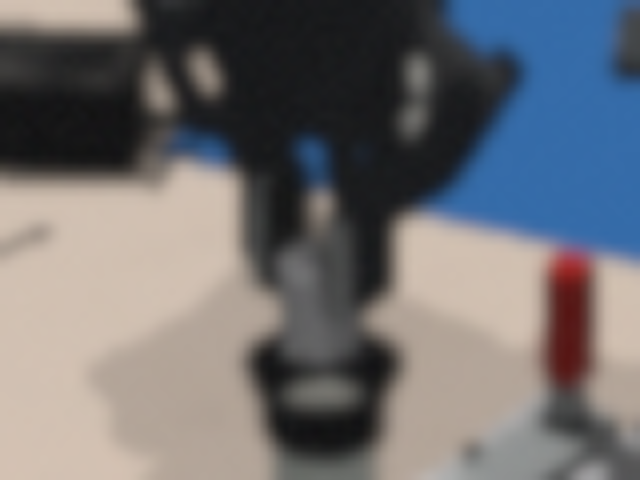

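The blank (crop x ≈ 320) is centred over the funnel (rim x 248–400, centre 324). I'll lower it and let go.

{"op": "carry_out", "data": {"motion": [[0, 0, 0, -0.001, 0.0002, 0.009, 0.015], [0, 0, 0, 0, 0, 0.01, 0.015], [0, 0, 0, 0, 0, 0, 0.015], [0, 0, 0, 0, 0, 0, 0.015]]}}

```text
time: 12.62
eef_pos: [536.2, 10.6, 130.2]
eef_rot: [-3.141, -0.0, 1.431]
ft_force: [-0.3, 0.0, -1.2]
gripper_width: 21.4
finger_force: 58.8
```

{"op": "carry_out", "data": {"motion": [[0, 0, 0, 0, 0, 0, 0.045], [0, 0, 0, 0, 0, 0, 0.045], [0, 0, 0, 0, 0, 0, 0.045], [0, 0, 0, 0, 0, 0, 0.045], [0, 0, 0, 0, 0, -0.03, 0.045], [0, 0, 0, 0, 0, -0.03, 0.045], [0, 0, 0, 0.02, 0, 0, 0.045], [0, 0, 0, 0.04, 0, 0, 0.045], [0, 0, 0, 0.04, 0, 0, 0.045], [0, 0, 0, 0.04, 0, 0, 0.045]]}}

```text
time: 13.88
eef_pos: [555.8, 150.3, 190.3]
eef_rot: [3.141, 0.0, 1.431]
ft_force: [0.7, -0.3, 0.7]
gripper_width: 44.8
finger_force: 0.0
```

```bash
python3 - <<'E'
from h import *
go([464.3,272.8,18])
a=cv2.resize(snapshot("scene")["color"][240:320,285:385],(0,0),fx=4,fy=4,interpolation=3)
b=cv2.resize(snapshot("top")["color"][233:283,265:365],(0,0),fx=4,fy=4,interpolation=3)
cv2.imwrite("pics/f.png",np.vstack([a,b])[:,:,::-1])
T=snapshot("top");print([(onz(T,c,29).round(1),s[4]) for c,s in blob(T,brass,(170,230,240,300))])
E
```

```text
pos [555.8 150.3 190.3] yaw 81.97 rp [179.99   0.  ] shift [ 108.5 -107.7  172.3] w 44.8
[(array([512.5, 350.8,  29. ]), 8)]
```

View pics/f.png

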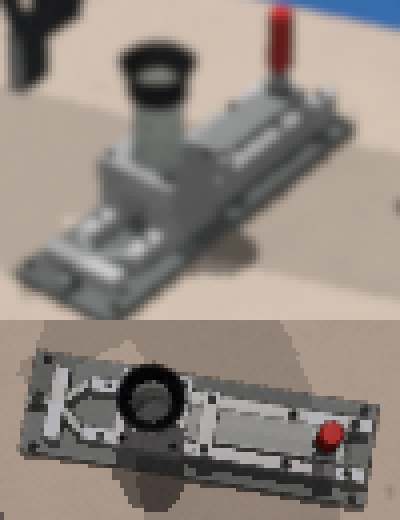

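The funnel and tube are empty, so the blank dropped through to the chamber. The slide is still back. Next is the brass blank at (464,273).

{"op": "carry_out", "data": {"motion": [[0, 0, 0, 0.0271, -0.0269, 0.01, 0.05], [0, 0, 0, 0.0271, -0.0269, 0.02, 0.05], [0, 0, 0, 0.0271, -0.0269, 0.03, 0.05], [0, 0, 0, 0.0272, -0.027, 0.03, 0.05], [0, 0, 0, 0, 0, 0.03, 0.05], [0, 0, 0, 0, 0, 0.03, 0.05], [0, 0, 0, 0, 0, 0.022, 0.05], [0, 0, 0, 0, 0, 0, 0.05], [0, 0, 0, 0, 0, 0, 0.015], [0, 0, 0, 0, 0, 0, 0.015], [0, 0, 0, 0, 0, 0, 0.015], [0, 0, 0, 0, 0, 0, 0.015]]}}

```text
time: 15.52
eef_pos: [464.9, 271.6, 19.7]
eef_rot: [3.139, -0.001, 1.431]
ft_force: [-0.9, -2.7, 6.0]
gripper_width: 21.5
finger_force: 58.6
```

{"op": "carry_out", "data": {"motion": [[0, 0, 0, 0, 0, -0.02, 0.015], [0, 0, 0, 0, 0, -0.04, 0.015], [0, 0, 0, 0, 0, -0.04, 0.015], [0, 0, 0, 0, 0, -0.04, 0.015], [0, 0, 0, 0, 0, -0.02, 0.015], [0, 0, 0, 0, 0, 0, 0.015], [0, 0, 0, 0, 0, 0, 0.015]]}}

```text
time: 16.4
eef_pos: [463.8, 271.4, 177.5]
eef_rot: [-3.141, 0.0, 1.431]
ft_force: [0.2, -0.4, -1.9]
gripper_width: 21.1
finger_force: 58.9
```

```bash
python3 - <<'E'
from h import *
go([535.8,11.5,176])
S=snapshot("scene");P=state()["eef_pos"];u,v=proj(S,P).astype(int)
print([proj(S,P+[0,0,z]).round(1) for z in(12,0,-16)])
print([(c.round(1),s) for c,s in blob(S,brass,(u-25,v-25,u+25,v+25))])
E
```

```text
pos [463.8 271.4 177.5] yaw 81.99 rp [-1.7995e+02  3.0000e-02] shift [-247.4  107.5    1.5] w 21.1
[array([287.2, 303.1]), array([287.5, 308. ]), array([287.8, 314.4])]
[(array([284.6, 308.2]), [18, 18, 11, 17, 92])]
```

```bash
python3 - <<'E'
from h import *
S=snapshot("scene");P=state()["eef_pos"]
m=brass(cv2.cvtColor(S["color"],cv2.COLOR_RGB2HSV).astype(int))
for v in range(300,320):
    c=np.where(m[v,265:310])[0]+265
    if len(c):print(v,c.min(),c.max(),len(c))
f0=proj(S,P-[0,0,16]);print(proj(S,P-[0,0,16]+[10,0,0])-f0,proj(S,P-[0,0,16]+[0,10,0])-f0)
T=snapshot("top");q=proj(T,P-[0,0,16]).astype(int);print(q,[(c,s) for c,s in blob(T,brass,(q[0]-15,q[1]-15,q[0]+15,q[1]+15),2)])
E
```

```text
301 282 285 4
302 281 286 6
303 281 286 6
304 281 286 6
305 281 286 6
306 282 286 5
307 282 286 5
308 282 286 5
309 283 286 4
310 283 287 5
311 283 287 5
312 283 288 6
313 283 290 8
314 283 290 8
315 284 290 7
316 286 288 3
[-4.22736089 -1.62580954] [-2.85147912  2.8209544 ]
[201 274] []
```

{"op": "carry_out", "data": {"motion": [[0, 0, 0, -0.0177, 0.0077, 0, 0.015], [0, 0, 0, -0.0353, 0.01535, 0, 0.015], [0, 0, 0, -0.0353, 0.01535, 0, 0.015], [0, 0, 0, -0.0353, 0.01535, 0, 0.015], [0, 0, 0, -0.0353, 0.01535, 0, 0.015], [0, 0, 0, -0.0353, 0.01535, 0, 0.015], [0, 0, 0, -0.0353, 0.01535, 0, 0.015], [0, 0, 0, -0.0179, 0.0077, 0.014, 0.015], [0, 0, 0, 0, 0, 0.014, 0.015], [0, 0, 0, 0, 0, 0, 0.015], [0, 0, 0, 0, 0, 0, 0.015]]}}

```text
time: 17.92
eef_pos: [535.9, 12.6, 150.3]
eef_rot: [-3.141, -0.0, 1.432]
ft_force: [-0.1, -0.6, -1.0]
gripper_width: 21.2
finger_force: 58.9
```

```bash
python3 - <<'E'
from h import *
go([535.8,11.5,130])
view("g","scene",(284,210,364,270),8)
E
```

```text
pos [535.9  12.6 150.3] yaw 82.06 rp [-1.7998e+02 -1.0000e-02] shift [-1.1  0.1 20.3] w 21.2
```

View pics/g.png

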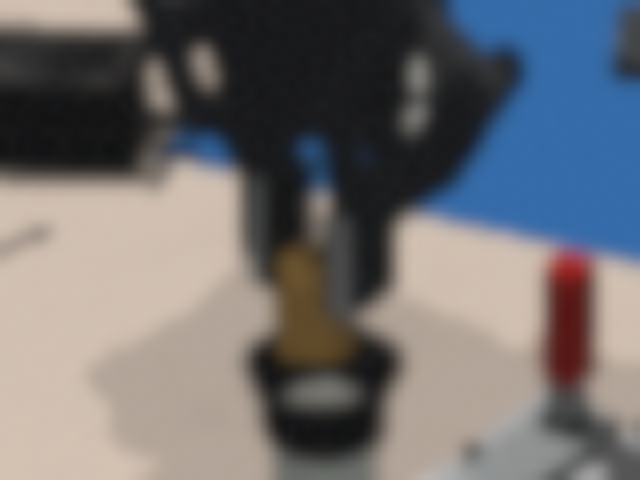

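The brass blank is upright over the funnel, with its centre at x ≈ 317 against the rim centre at 324. I'll correct by 2.5 mm backward, then lower and release.

{"op": "carry_out", "data": {"motion": [[0, 0, 0, -0.0025, 0, 0.009, 0.015], [0, 0, 0, 0, 0, 0.0105, 0.015], [0, 0, 0, 0, 0, 0, 0.015], [0, 0, 0, 0, 0, 0, 0.015]]}}

```text
time: 18.48
eef_pos: [535.8, 9.2, 130.7]
eef_rot: [-3.141, -0.0, 1.431]
ft_force: [0.4, -0.1, -0.5]
gripper_width: 20.9
finger_force: 58.9
```

{"op": "carry_out", "data": {"motion": [[0, 0, 0, 0, 0, 0, 0.045], [0, 0, 0, 0, 0, 0, 0.045], [0, 0, 0, 0, 0, 0, 0.045], [0, 0, 0, 0, 0, 0, 0.045], [0, 0, 0, 0, 0, -0.03, 0.045], [0, 0, 0, 0, 0, -0.03, 0.045], [0, 0, 0, 0.02, 0, 0, 0.045], [0, 0, 0, 0.04, 0, 0, 0.045], [0, 0, 0, 0.04, 0, 0, 0.045], [0, 0, 0, 0.04, 0, 0, 0.045]]}}

```text
time: 19.73
eef_pos: [555.4, 149.0, 190.9]
eef_rot: [3.141, -0.0, 1.431]
ft_force: [1.0, -0.8, -1.1]
gripper_width: 45.1
finger_force: 0.0
```

```bash
python3 - <<'E'
from h import *
go([511.5,342.5,18])
S=snapshot("scene")
print("tube brass", [(c.round(1),s) for c,s in blob(S,lambda h:(h[...,0]>8)&(h[...,0]<30)&(h[...,1]>90),(310,245,345,300),4)],[proj(S,[535.8,11.5,z]).round(1) for z in(10,38,52,66,126)])
print("hue col",cv2.cvtColor(S["color"],cv2.COLOR_RGB2HSV)[250:290:3,323])
E
```

```text
pos [555.4 149.  190.9] yaw 81.97 rp [179.99  -0.  ] shift [185.5 -70.6 172.9] w 45.1
tube brass [] [array([324.5, 294.9]), array([324.4, 285.8]), array([324.4, 281.1]), array([324.3, 276.4]), array([324.1, 255.7])]
hue col [[ 13  36 126]
 [120   9  28]
 [ 30   9  58]
 [ 25  13 119]
 [ 30   9  30]
 [120  10  25]
 [ 53  11  97]
 [ 60   9 109]
 [ 27  26  98]
 [ 24  36 100]
 [ 25  33 100]
 [ 15   4 139]
 [150   2 140]
 [150   3  98]]
```

The tube shows a brass tint only at rows 274–280 (z ≈ 54–72). That fits brass 1 standing at 38–66 mm on top of the alu blank. Next is the last blank.

{"op": "carry_out", "data": {"motion": [[0, 0, 0, 0.0312, -0.01175, 0.005, 0.05], [0, 0, 0, 0.0312, -0.01175, 0.01, 0.05], [0, 0, 0, 0.0312, -0.01175, 0.02, 0.05], [0, 0, 0, 0.0312, -0.01175, 0.02, 0.05], [0, 0, 0, 0.0312, -0.0118, 0.02, 0.05], [0, 0, 0, 0.031, -0.0118, 0.02, 0.05], [0, 0, 0, 0, 0, 0.03, 0.05], [0, 0, 0, 0, 0, 0.03, 0.05], [0, 0, 0, 0, 0, 0.018, 0.05], [0, 0, 0, 0, 0, 0, 0.05], [0, 0, 0, 0, 0, 0, 0.05]]}}

```text
time: 21.15
eef_pos: [511.9, 343.0, 18.6]
eef_rot: [3.141, -0.001, 1.431]
ft_force: [-0.7, -0.1, 0.1]
gripper_width: 49.6
finger_force: 0.0
```

{"op": "carry_out", "data": {"motion": [[0, 0, 0, 0, 0, 0, 0.015], [0, 0, 0, 0, 0, 0, 0.015], [0, 0, 0, 0, 0, 0, 0.015], [0, 0, 0, 0, 0, 0, 0.015], [0, 0, 0, 0, 0, -0.02, 0.015], [0, 0, 0, 0, 0, -0.04, 0.015], [0, 0, 0, 0, 0, -0.04, 0.015], [0, 0, 0, 0, 0, -0.04, 0.015], [0, 0, 0, 0, 0, -0.02, 0.015], [0, 0, 0, 0, 0, 0, 0.015], [0, 0, 0, 0, 0, 0, 0.015]]}}

```text
time: 22.52
eef_pos: [511.0, 342.6, 176.8]
eef_rot: [-3.141, 0.001, 1.431]
ft_force: [-0.5, -0.5, -1.4]
gripper_width: 21.5
finger_force: 58.8
```

```bash
python3 - <<'E'
from h import *
go([535.8,11.5,177])
E
```

```text
pos [511.  342.6 176.8] yaw 81.99 rp [-1.7994e+02  4.0000e-02] shift [-324.4   70.7   -0. ] w 21.5
```

{"op": "carry_out", "data": {"motion": [[0, 0, 0, -0.018, 0.004, 0, 0.015], [0, 0, 0, -0.0361, 0.00785, 0, 0.015], [0, 0, 0, -0.0361, 0.00785, 0, 0.015], [0, 0, 0, -0.0361, 0.00785, 0, 0.015], [0, 0, 0, -0.0361, 0.00785, 0, 0.015], [0, 0, 0, -0.0361, 0.00785, 0, 0.015], [0, 0, 0, -0.0361, 0.00785, 0, 0.015], [0, 0, 0, -0.0361, 0.00785, 0, 0.015], [0, 0, 0, -0.0361, 0.00785, 0.014, 0.015], [0, 0, 0, -0.0183, 0.004, 0.013, 0.015], [0, 0, 0, 0, 0, 0, 0.015], [0, 0, 0, 0, 0, 0, 0.015]]}}

```text
time: 24.02
eef_pos: [536.1, 11.5, 150.7]
eef_rot: [-3.141, -0.0, 1.431]
ft_force: [0.9, 0.1, -0.1]
gripper_width: 21.6
finger_force: 58.8
```

```bash
python3 - <<'E'
from h import *
go([535.8,11.5,130.5])
S=snapshot("scene");m=brass(cv2.cvtColor(S["color"],cv2.COLOR_RGB2HSV).astype(int))
for v in range(240,260):
    c=np.where(m[v,310:340])[0]+310
    if len(c):print(v,c.min(),c.max())
h=cv2.cvtColor(S["color"],cv2.COLOR_RGB2HSV)[252:262,310:340,2]
for i,r in enumerate(h):
    c=np.where(r<55)[0]+310
    if len(c):print("rim",252+i,c.min(),c.max())
E
```

```text
pos [536.1  11.5 150.7] yaw 82.0 rp [-1.7997e+02 -2.0000e-02] shift [-0.1 -0.3 20.2] w 21.6
240 321 322
241 319 322
242 319 323
243 319 323
244 319 323
245 320 323
246 320 323
247 320 323
248 320 323
249 320 324
250 320 325
251 320 327
252 320 327
253 320 326
254 323 324
rim 253 317 330
rim 254 316 332
rim 255 316 332
rim 256 316 332
rim 257 317 331
rim 258 317 331
rim 259 318 330
rim 260 318 330
rim 261 318 330
```

The blank is centred (323.7 against 324), so I'll lower and release it, then move above the handle.

{"op": "carry_out", "data": {"motion": [[0, 0, 0, 0, 0, 0.0095, 0.015], [0, 0, 0, 0, 0, 0.0105, 0.015], [0, 0, 0, 0, 0, 0, 0.015], [0, 0, 0, 0, 0, 0, 0.015], [0, 0, 0, 0, 0, 0, 0.045], [0, 0, 0, 0, 0, 0, 0.045], [0, 0, 0, 0, 0, 0, 0.045], [0, 0, 0, 0, 0, 0, 0.045], [0, 0, 0, 0, 0, -0.03, 0.045], [0, 0, 0, 0, 0, -0.03, 0.045], [0, 0, 0, 0, 0, -0.005, 0.045]]}}

```text
time: 25.45
eef_pos: [537.1, 10.9, 197.7]
eef_rot: [3.138, -0.0, 1.431]
ft_force: [-0.5, -0.2, -0.3]
gripper_width: 45.1
finger_force: 0.0
```

{"op": "carry_out", "data": {"motion": [[0, 0, 0, -0.021, 0, 0, 0.05], [0, 0, 0, -0.036, 0, 0, 0.05], [0, 0, 0, -0.036, 0, 0, 0.05], [0, 0, 0, -0.034, 0, 0, 0.05], [0, 0, 0, 0, 0, 0, 0.05], [0, 0, 0, 0, 0, 0, 0.05]]}}

```text
time: 26.2
eef_pos: [518.4, -114.4, 195.3]
eef_rot: [-3.141, -0.0, 1.431]
ft_force: [-0.0, -0.4, 0.2]
gripper_width: 49.9
finger_force: 0.0
```

```bash
python3 - <<'E'
from h import *
go([518,-114.3,62])
S=snapshot("scene");print([proj(S,[535.8,11.5,z]).round(1)[1] for z in(58,66,94,126)])
print(cv2.cvtColor(S["color"],cv2.COLOR_RGB2HSV)[252:288:2,323].tolist())
T=snapshot("top");print(cv2.cvtColor(T["color"],cv2.COLOR_RGB2HSV)[252,296:310].tolist())
E
```

```text
pos [ 518.4 -114.4  195.3] yaw 81.97 rp [-1.7995e+02 -3.0000e-02] shift [ -0.   -0.3 133.3] w 49.9
[np.float64(279.1), np.float64(276.4), np.float64(266.9), np.float64(255.7)]
[[15, 15, 35], [120, 18, 28], [30, 9, 57], [20, 13, 114], [24, 14, 94], [150, 8, 31], [105, 27, 19], [20, 51, 45], [21, 55, 98], [24, 40, 101], [25, 34, 97], [23, 34, 97], [25, 34, 97], [24, 37, 97], [25, 34, 98], [21, 14, 127], [0, 0, 174], [150, 2, 143]]
[[130, 109, 7], [53, 128, 8], [17, 44, 52], [17, 151, 66], [20, 140, 169], [20, 140, 169], [19, 141, 172], [20, 139, 171], [20, 140, 170], [20, 143, 148], [17, 119, 75], [40, 16, 49], [75, 64, 8], [150, 70, 11]]
```

The brass colour now spans rows 266–280 (z ≈ 94 down to the collar), and the top view shows brass inside the bore. All three are stacked, so I'll grip the handle and push.

{"op": "carry_out", "data": {"motion": [[0, 0, 0, 0, -0.0003, 0.03, 0.05], [0, 0, 0, 0, 0, 0.03, 0.05], [0, 0, 0, 0, 0, 0.03, 0.05], [0, 0, 0, 0, 0, 0.03, 0.05], [0, 0, 0, 0, 0, 0.013, 0.05], [0, 0, 0, 0, 0, 0, 0.05], [0, 0, 0, 0, 0, 0, 0.01], [0, 0, 0, 0, 0, 0, 0.01], [0, 0, 0, 0, 0, 0, 0.01], [0, 0, 0, 0, 0, 0, 0.01]]}}

```text
time: 27.55
eef_pos: [518.2, -114.7, 64.0]
eef_rot: [3.141, 0.0, 1.431]
ft_force: [-3.7, 1.8, 8.0]
gripper_width: 16.4
finger_force: 58.5
```

{"op": "carry_out", "data": {"motion": [[0, 0, 0, 0.003, 0, 0, 0.01], [0, 0, 0, 0.005, 0, 0, 0.01], [0, 0, 0, 0.005, 0, 0, 0.01], [0, 0, 0, 0.005, 0, 0, 0.01], [0, 0, 0, 0.005, 0, 0, 0.01], [0, 0, 0, 0.005, 0, 0, 0.01], [0, 0, 0, 0, 0, 0, 0.01]]}}

```text
time: 28.42
eef_pos: [521.8, -87.1, 64.0]
eef_rot: [3.141, 0.001, 1.431]
ft_force: [-4.9, -0.2, 8.3]
gripper_width: 16.0
finger_force: 58.5
```

{"op": "carry_out", "data": {"motion": [[0, 0, 0, 0.005, 0, 0, 0.01], [0, 0, 0, 0.005, 0, 0, 0.01], [0, 0, 0, 0.004, 0, 0, 0.01], [0, 0, 0, 0.003, 0, 0, 0.01], [0, 0, 0, 0.003, 0, 0, 0.01], [0, 0, 0, 0, 0, 0, 0.01], [0, 0, 0, 0, 0, 0, 0.01]]}}

```text
time: 29.3
eef_pos: [524.4, -67.4, 64.0]
eef_rot: [3.141, 0.001, 1.431]
ft_force: [-5.5, -0.4, 7.8]
gripper_width: 16.1
finger_force: 58.6
```

{"op": "carry_out", "data": {"motion": [[0, 0, 0, 0.002, 0, 0, 0.01], [0, 0, 0, 0.002, 0, 0, 0.01], [0, 0, 0, 0, 0, 0, 0.01], [0, 0, 0, 0, 0, 0, 0.01]]}}

```text
time: 29.8
eef_pos: [524.9, -64.1, 64.0]
eef_rot: [3.142, 0.002, 1.43]
ft_force: [-8.0, -4.8, 8.4]
gripper_width: 16.1
finger_force: 58.6
```

{"op": "carry_out", "data": {"motion": [[0, 0, 0, 0.002, 0, 0, 0.01], [0, 0, 0, 0, 0, 0, 0.01], [0, 0, 0, 0, 0, 0, 0.01]]}}

```text
time: 30.18
eef_pos: [524.9, -64.1, 64.0]
eef_rot: [-3.141, 0.006, 1.429]
ft_force: [-9.1, -16.2, 8.2]
gripper_width: 16.7
finger_force: 58.6
```

The slide is against its forward stop: 51 mm travelled and the force rising. I'll release, rise, back away and look.

{"op": "carry_out", "data": {"motion": [[0, 0, 0, -0.0015, 0, 0, 0.01], [0, 0, 0, 0, 0, 0, 0.05], [0, 0, 0, 0, 0, 0, 0.05], [0, 0, 0, 0, 0, 0, 0.05], [0, 0, 0, 0, 0, -0.03, 0.05], [0, 0, 0, 0, 0, -0.035, 0.05], [0, 0, 0, 0, 0, -0.035, 0.05], [0, 0, 0, 0, 0, -0.035, 0.05], [0, 0, 0, -0.04, 0, 0, 0.05], [0, 0, 0, -0.04, 0, 0, 0.05], [0, 0, 0, 0, 0, 0, 0.05], [0, 0, 0, 0, 0, 0, 0.05]]}}

```text
time: 31.68
eef_pos: [514.4, -141.7, 197.7]
eef_rot: [-3.141, -0.0, 1.431]
ft_force: [-0.1, -0.5, 0.0]
gripper_width: 50.1
finger_force: 0.0
```

```bash
python3 - <<'E'
from h import *
S=snapshot("scene");T=snapshot("top")
a=cv2.resize(S["color"][240:315,285:385],(0,0),fx=4,fy=4,interpolation=3)
b=cv2.resize(T["color"][233:283,265:365],(0,0),fx=4,fy=4,interpolation=3)
cv2.imwrite("pics/z.png",np.vstack([a,b])[:,:,::-1])
r=blob(T,red,(320,245,380,285));h=onz(T,r[0][0],95);print(h.round(1),np.hypot(*(h[:2]-[535.8,11.5])))
u=np.array([.139,.990]);n=[*(np.array([535.8,11.5])+48*u),38];print("nest in crops",(proj(T,n)-[265,233])*4+[0,300],(proj(S,n)-[285,240])*4)
E
```

```text
[524.7 -63.2  95. ] 75.50764161211957
nest in crops [ 85.43988635 381.56778197] [107.37722611 220.62670118]
```

View pics/z.png

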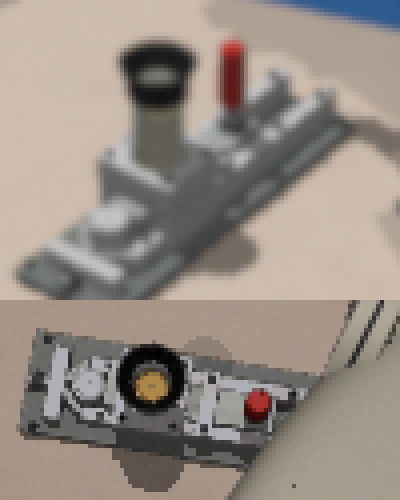

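The picture shows the alu blank in the V-nest at crop (88,382), where (85,382) was predicted. Brass fills the tube, and the handle is 75.5 mm from the axis, so the slide is fully forward. I'm handing in.

```bash
python3 -c "
from cell import *
print(job_done())"
```

```text
the job is handed in; nothing more can be done
None
```

I handed the job in after about 32 s of the 72 s allowed: the aluminium blank stands in the V-nest, both brass blanks are stacked in the tube, the slide is fully forward, and the bystanders were not touched.

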